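Push the hair-elastic box between soap dish and night lamp

TASK

Push the hair-elastic box along the shelf through the narrow gap between the soap dish and the night lamp, from the side where it stands now, until the whole box is out of the gap on the other side, and leave it there flat on the shelf. It must go between the two and stay down on the shelf all the way: only push it, do not lift it or tip it over. Leave the comb, the nail clipper and the shampoo bottle where they are.

Things in the scene. Friction and masses are not known exactly. Their poses are not given: they have to be found in the camera images.
- elastic_box: Closed hair-elastic box, teal, white lid with three coloured rings; loose, 100 to 200 g, slides on its flat underside. 64 mm along its x, 90 mm along its y, 36 mm high. Origin: centre of the underside; z up. It starts before the gap (-y of the gap), 25 to 60 mm off to the dish side (-x), turned up to 0.4 rad from the gap's direction; to fit, its long side must lie along the gap.
- soap_dish: Terracotta clay soap dish with a bar of soap, fixed to the shelf (cannot move), 80 x 80 mm with upright corners rounded to 10 mm radius, 32 mm high, soap up to 34 mm. Origin: centre of its underside on the shelf; its +x side faces the lamp.
- night_lamp: Night lamp with a pale blue square base, a glowing warm-yellow round dome and a tiny toggle switch on top, fixed to the shelf (cannot move), 80 x 80 mm with upright corners rounded to 10 mm radius, base 22 mm high, dome (54 mm across) up to 45 mm. Origin: centre of its underside, 152 mm from the dish's origin along the dish's +x; its sides are parallel to the dish's.
- gap (a point): Centre of the gap at shelf height. x points across the gap from dish to lamp, y along the gap in the direction the box must go, z up. The gap is 72 mm wide and runs from y = -40 mm to y = +40 mm (the last 10 mm at each end widen by the rounded corners).
- shelf: Fixed white plastic shelf board, 460 mm in x by 700 mm in y. Its origin is under its centre, on the counter; the flat top on which everything stands is 50 mm above the origin. Tiled half-walls stand along its far (+x) and left (+y) edges, up to 44 mm above its top.
- comb: Red plastic comb lying loose on the shelf on the far side of the gap, 160 mm along its y, 34 mm in x, 6 mm thick. Origin: centre of the underside.
- nail_clipper: Steel nail clipper lying loose, 60 mm along its x, 12 mm wide, about 16 mm high. Origin: centre of the underside.
- shampoo_bottle: Closed blue shampoo bottle standing loose, 54 mm across, 125 mm high. Origin: centre of the underside.
- corner_a (a point): Corner of the hair-elastic box's underside at its -x -y end (32 mm in x and 45 mm in y from its origin).
- corner_b (a point): Corner of the hair-elastic box's underside at its +x -y end (32 mm in x and 45 mm in y from its origin).
- corner_c (a point): Corner of the hair-elastic box's underside at its +x +y end (32 mm in x and 45 mm in y from its origin).
- corner_d (a point): Corner of the hair-elastic box's underside at its -x +y end (32 mm in x and 45 mm in y from its origin).

How it is judged:
On the way:
1. the box is in the gap, between the soap dish and the lamp (x of elastic_box in the frame of gap between -0.012 and 0.012 m and y of elastic_box in the frame of gap between -0.03 and 0.03 m and height (world z) of elastic_box below 0.056 m), for 0.1 s.
At the end, for the whole second after the job is handed in: The whole box (all four corners) is past the far end of the gap (more than 38 mm beyond the gap's centre along the gap), flat on the shelf (underside within 5 mm of the shelf top, tilt under 0.1 rad) and at rest; comb, clipper and bottle are within 15 mm of where they began and the bottle stands (y of each of corner_a, corner_b, corner_c, corner_d in the frame of gap above 0.038 m and height (world z) of elastic_box between 0.045 and 0.055 m and angle between elastic_box's own z axis and vertical below 0.1 rad and linear speed of elastic_box below 0.01 m/s and not (distance of comb from where it was at the start of the episode above 0.015 m) and not (distance of nail_clipper from where it was at the start of the episode above 0.015 m) and not (distance of shampoo_bottle from where it was at the start of the episode above 0.015 m or angle between shampoo_bottle's own z axis and vertical above 0.3 rad)); the robot touches nothing.
It fails at once if the box is lifted off the shelf (8 mm) (height (world z) of elastic_box above 0.058 m).
It fails at once if the box is tipped (angle between elastic_box's own z axis and vertical above 0.3 rad).
It fails at once if the comb is moved more than 15 mm or knocked over (distance of comb from where it was at the start of the episode above 0.015 m).
It fails at once if the nail clipper is moved more than 15 mm or knocked over (distance of nail_clipper from where it was at the start of the episode above 0.015 m).
It fails at once if the shampoo bottle is moved more than 15 mm or knocked over (distance of shampoo_bottle from where it was at the start of the episode above 0.015 m or angle between shampoo_bottle's own z axis and vertical above 0.3 rad).
It also fails if it takes over 54 s, if anything falls off the work surface, if the arm or the gripper's body presses on something with over 40 N, if the wrist force passes 120 N, or if a joint passes its speed limit or range.

ROBOT

A 7-joint arm with a two-finger parallel gripper is mounted at the origin on the work surface. World frame = base frame: x ahead of the robot, y to its left, z up, the work surface at z = 0. Lengths are in m, angles in rad, forces in N, time in s.
With the tool pointing down it reaches from about 0.425 to 0.875 m from the base axis. Payload 4.7 kg.
Tool frame: the origin (TCP) lies midway between the tips of the shut fingers; the grasp point (between the pads) lies 19 mm behind it; z points along the fingers, x is the direction in which the jaws open and shut, and the axes are right-handed (so a half turn about z gives the same grasp; the last joint's range is limited). The gripper opens to 85 mm and grips with 20 to 120 N. Pads are 22 mm wide; open, the fingers measure 114 mm over their backs; the gripper's body (76 mm by 85 mm) begins 54 mm behind the grasp point. The pads swing forward as they close: fully open they stand 13 mm farther back than shut.
Start: joints at [1.195, 0.321, -0.07, 1.45, 0.023, 1.371, -0.057], TCP at [0.247, -0.601, 0.231] pointing down, gripper open.
Joint ranges: [-2.86, 2.86], [-0.3, 2.09], [-1.38, 1.24], [0.06, 2.45], [-1.56, 4.7], [0.09, 2.05], [-2.69, 2.69]. Speed limits (rad/s): [2.57, 2.57, 3.14, 3.14, 3.14, 3.14, 3.14].

INTERFACE

Orientations are given as a rotation vector (axis times angle).
In Python, from rig import r gives the robot as it stands.
- The arm moves only by the tool move_arm, never from a script. Its argument "moves" is a list that holds one entry, the list of rows, each a list of 7 numbers: the turn, a rotation vector about the tool's x, y, z in degrees, then the shift along the tool's x, y, z in cm, then the closure, from -1 (fully open) to 1 (shut), so that 0 is half open. A call has 1 to 20 rows; each row is the pose to reach, as a shift and turn from the pose commanded when the call began, along the tool's axes at that moment; what a row does not reach only later rows make up. A row lasts 1/8 s, in which the tool goes at most 62.5 mm and 10.7 degrees, less where a joint would pass 70% of its speed; a pose out of reach is approached as far as the arm can. A call with a gripper value outside its range is refused whole. The fingers move at their own pace and stop on an object; "grip_force" is the grip in N (left out, the last holds). Time passes only in rows, so rows that repeat a pose let the fingers close. It gives the time, the measured TCP pose, the force and the opening at its end, in the units of the state.
- r.state(): the state, without advancing time (a new reading comes with each control period).
- r.camera(name): name is "side" or "top" or "wrist"; returns the picture (480x640x3 uint8, red, green, blue); there is no depth.
- r.camera_info(name): a dict with "fx", "fy", "cx", "cy" (pixels), "T" (4x4, takes a point from camera to world coordinates); the wrist camera has in their place "hand_eye" (4x4, takes a point from camera to tool coordinates, whose origin is the TCP and whose axes are the tool frame's). Camera axes: x right, y down, z forward; pixel columns grow to the right and rows downward; lengths in m; the calibration is good to about 2 mm. A picture is of the moment at which its call begins: read the wrist's pose just before it. camera_info takes no time and is no camera call.
- r.finish_job(): hands the job in, once; it reports no verdict.
The state is a dict: "clock": time; "joint_pos": joint angles; "qd": joint speeds; "tau": joint torques, N m; "eef_pos": TCP position; "orientation": TCP orientation; "force": force on the tool from outside, world axes, zero at the start; "ft_torque": the same for the moment, N m; "gripper_width": finger opening in m.
Only numpy, scipy, OpenCV 4.12 (cv2) and the standard library are available. Lean on these libraries where they do the work, as an engineer would, in place of code of your own. Each camera call takes 0.05 s, during which the arm holds its last target. There are 200 camera calls.

## Working session

There is one attempt and no reset: what is moved stays moved. The work goes in short steps, Python scripts to look and compute and a tool call to move; the robot and the scene stay as the last step left them, time stands still between calls to the robot, and variables do not carry over. Pictures are saved under pics/ and viewed, about 8 in all and at most 12, crops included, and the job is handed in when it is done.

Besides the shell and the picture viewer there is one more tool, called after ">>>" as a command line: name --argument value ..., lists and objects as JSON in quotes. move_arm: Moves the arm, as the interface text tells. Its arguments: {"type":"object","properties":{"moves":{"type":"array"},"grip_force":{"type":"number"}},"required":["moves"]}

```bash
ls; mkdir -p pics
python3 - <<'E'
from rig import r
import cv2,numpy as np
np.set_printoptions(precision=4,suppress=True)
s=r.state();print(s)
for n in("top","side"):
    i=r.camera_info(n);print(n,i)
    cv2.imwrite(f"pics/{n}0.png",r.camera(n)[:,:,::-1])
print(r.camera_info("wrist"))
E
```

```text
pics
{'clock': 0.0, 'joint_pos': array([ 1.1951,  0.3218, -0.0701,  1.4517,  0.0226,  1.3708, -0.0569]), 'qd': array([-0.0002, -0.0004, -0.0001, -0.0016,  0.0012, -0.0024,  0.    ]), 'tau': array([ -0.0002, -49.3585,  -0.3824, -31.4329,   0.013 ,   0.0115,
        -0.    ]), 'eef_pos': array([ 0.2468, -0.6008,  0.2302]), 'orientation': array([-2.6089,  1.7485,  0.0026]), 'force': array([-0.607 ,  0.0807,  0.6819]), 'ft_torque': array([-0.0065, -0.0226, -0.0299]), 'gripper_width': 0.08546265197996401}
top {'fx': 479.5454821999796, 'fy': 479.5454821999796, 'cx': 325.5142720924697, 'cy': 243.09065200337295, 'T': array([[-0.0269, -0.9879,  0.1527,  0.4315],
       [-0.9996,  0.0256, -0.0108,  0.0027],
       [ 0.0068, -0.153 , -0.9882,  0.9561],
       [ 0.    ,  0.    ,  0.    ,  1.    ]])}
side {'fx': 560.5766005039607, 'fy': 560.5766005039607, 'cx': 314.7548381646479, 'cy': 240.8442587537247, 'T': array([[ 0.9937, -0.0774,  0.081 ,  0.5197],
       [-0.1111, -0.5886,  0.8007, -0.6949],
       [-0.0143, -0.8047, -0.5935,  0.5623],
       [ 0.    ,  0.    ,  0.    ,  1.    ]])}
{'fx': 341.2067525230227, 'fy': 341.2067525230227, 'cx': 318.6853416336559, 'cy': 239.7507362812842, 'hand_eye': array([[ 1.    , -0.001 , -0.0007, -0.0008],
       [ 0.0012,  0.9483,  0.3172, -0.0816],
       [ 0.0004, -0.3172,  0.9483, -0.1427],
       [ 0.    ,  0.    ,  0.    ,  1.    ]])}
```

View pics/top0.png

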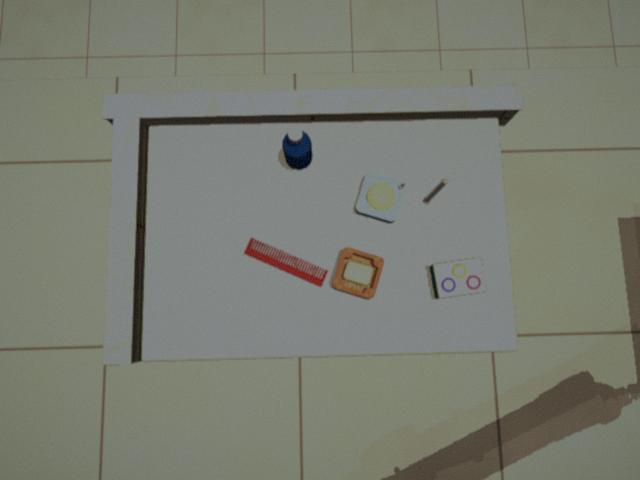

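View pics/side0.png

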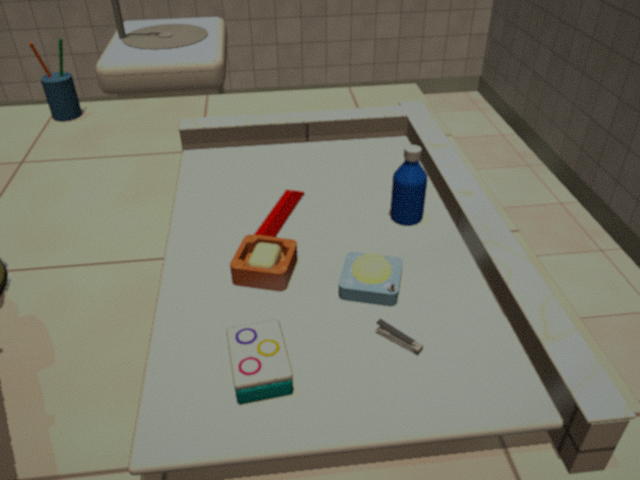

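The top view shows the dish at about (358,273), the lamp at (379,198) and the box at (460,278). The comb is at (286,262), the clipper at (435,190) and the bottle at (297,150). The side view agrees. I'll enlarge both views to pick corners.

Run:
```python
import cv2,numpy as np
def enh(c,f): 
    c=cv2.resize(c,None,fx=f,fy=f,interpolation=cv2.INTER_CUBIC); return cv2.convertScaleAbs(c,alpha=1.6,beta=-20)
a=cv2.imread("pics/top0.png")[165:310,320:520]; cv2.imwrite("pics/topc.png",enh(a,4))
b=cv2.imread("pics/side0.png")[225:415,215:435]; cv2.imwrite("pics/sidec.png",enh(b,3))
```

```text
(no output)
```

View pics/topc.png

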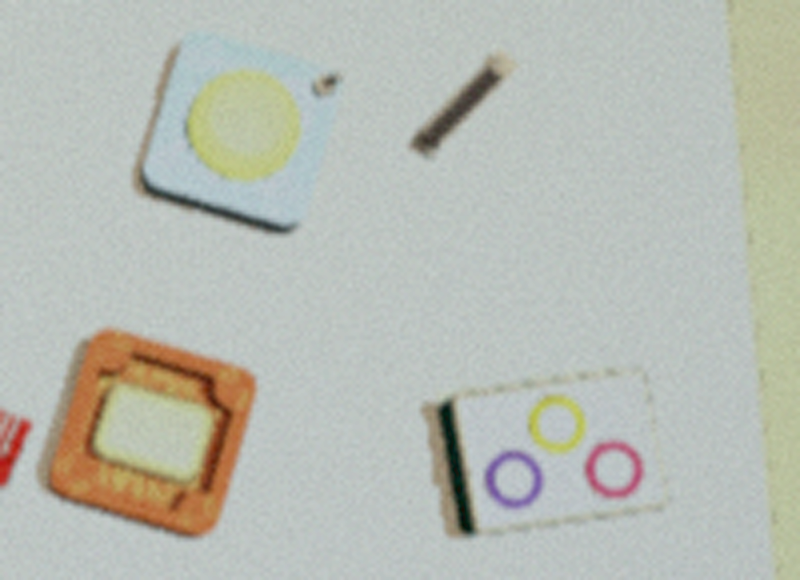

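View pics/sidec.png

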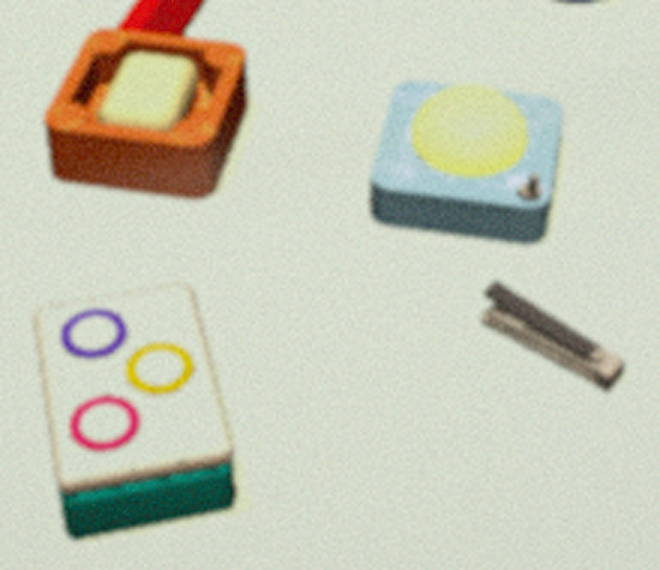

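```bash
cat > h.py <<'E'
from rig import r
import numpy as np
from scipy.optimize import least_squares
np.set_printoptions(precision=4,suppress=True)
def bp(cam,uv,z):
    i=r.camera_info(cam);T=i["T"];uv=np.atleast_2d(np.array(uv,float))
    d=np.c_[(uv[:,0]-i["cx"])/i["fx"],(uv[:,1]-i["cy"])/i["fy"],np.ones(len(uv))]@T[:3,:3].T
    return (T[:3,3]+d*((z-T[2,3])/d[:,2])[:,None])[:,:2]
def R(a): return np.array([[np.cos(a),-np.sin(a)],[np.sin(a),np.cos(a)]])
def inv(p,W): return (W-p[:2])@R(p[2])   # world->frame
E
cat > m.py <<'E'
from h import *
f={"top":lambda q:np.array(q)/4+[320,165],"side":lambda q:np.array(q)/3+[215,225]}
D={"top":[(75,408),(175,348),(237,455),(135,517)],"side":[(68,85),(170,35),(230,90),(135,140)]}
L={"top":[(162,107),(262,55),(318,155),(222,208)],"side":[(383,133),(480,88),(555,155),(455,200)]}
# box lid corners order: d(-x+y), c(+x+y), b(+x-y), a(-x-y)
B={"top":[(475,533),(457,398),(643,370),(667,507)],"side":[(38,303),(190,283),(232,455),(65,490)]}
Bc=np.array([(-32,45),(32,45),(32,-45),(-32,-45)])/1e3
# edge order: top: left=+y, top=+x, right=-y, bottom=-x ; side: left=-x, top=+y,right=+x,bottom=-y
E={"top":[(1,40),(0,40),(1,-40),(0,-40)],"side":[(0,-40),(1,40),(0,40),(1,-40)]}
def res(p,cams):
    o=[]
    for c in cams:
        for P,z,cx in((D,.082,-.076),(L,.072,.076)):
            q=inv(p,bp(c,f[c](P[c]),z))-[cx,0]
            o+=[q[k,a]-v/1e3 for k,(a,v) in enumerate(E[c])]
    return np.array(o)
for cams in(["top"],["side"],["top","side"]):
    s=least_squares(res,[.48,.05,-.3],args=(cams,));print(cams,"gap",s.x,s.fun*1e3)
    g=s.x
def rb(p,cams): return np.concatenate([(p[:2]+Bc@R(p[2]).T-bp(c,f[c](B[c]),.086)).ravel() for c in cams])
for cams in(["top"],["side"],["top","side"]):
    s=least_squares(rb,[.4,-.27,0],args=(cams,));print(cams,"box",s.x,s.fun*1e3)
b=s.x
print("box in gap",inv(g,b[:2]),b[2]-g[2]); print("corners in gap",inv(g,b[:2]+Bc@R(b[2]).T))
for n,uv,z in(("clip",[(435,190),(320+425/4,165+150/4),(320+505/4,165+60/4)],.06),("comb",[(286,262),(249,246),(325,279),(247,237),(330,269)],.056),("bottle",[(297,155)],.1)):
    W=bp("top",uv,z);print(n,W.tolist(),inv(g,W).tolist())
E
python3 m.py
```

```text
['top'] gap [ 0.5812 -0.0895 -0.3122] [-1.5576  0.7073  1.5469  1.0536 -1.4365 -2.3016  1.4471  0.5407]
['side'] gap [ 0.5839 -0.0913 -0.3253] [ 3.071   0.3025 -1.4435 -0.1402 -0.129   0.6189 -1.4985 -0.7812]
['top', 'side'] gap [ 0.5825 -0.0904 -0.3185] [-1.5962 -0.8422  1.5109 -0.4726 -0.5237 -3.8398  2.3513 -0.9865  4.5705
  0.392   0.1293 -0.0927  1.4072 -0.3233  0.0341 -1.7182]
['top'] box [ 0.4956 -0.2499  0.1043] [-0.8017  0.1321  1.431   2.4352  0.1694 -1.0047 -0.7987 -1.5626]
['side'] box [ 0.4983 -0.2527  0.1076] [-1.2123 -2.7795  1.8124  0.4384  1.6541  0.4242 -2.2542  1.9168]
['top', 'side'] box [ 0.4969 -0.2513  0.106 ] [ 0.4764 -1.3003  2.6981  1.1072  1.5833 -2.3173  0.6261 -2.9795 -2.4923
 -1.3485  0.5433  1.7678  0.2421  1.7383 -3.677   3.3325]
box in gap [-0.0309 -0.1796] 0.4244533396653298
corners in gap [[-0.0786 -0.1518]
 [-0.0202 -0.1254]
 [ 0.0168 -0.2075]
 [-0.0415 -0.2338]]
clip [[0.668045381682764, -0.22081853729156073], [0.6438038160686208, -0.2024774391767833], [0.6873815641611141, -0.24383354899914986]] [[0.12206827601444516, -0.09708810820729996], [0.09330256024016563, -0.08726044421863685], [0.1476389047110603, -0.11289069232498024]]
comb [[0.536482590021651, 0.06834736286804365], [0.568820010069819, 0.13798293047474539], [0.5024642718142313, -0.004354670694875382], [0.5862197451071248, 0.14173500016433568], [0.5210523317586296, -0.01427514136353622]] [[-0.09342724297321482, 0.1363371844690053], [-0.08452185381257724, 0.2125967088261424], [-0.1029687595746827, 0.05663905953002709], [-0.06917212747651107, 0.22160862913936463], [-0.08220905306556159, 0.05303818513073716]]
bottle [[0.7308331080248671, 0.041839328246116365]] [[0.0994495245193215, 0.17202124686758619]]
```

```bash
cat >> h.py <<'E'
from scipy.spatial.transform import Rotation as Ro
G=np.array([.5825,-.0904,-.3185])
def row(gx,gy,z,ang,g=G):
    "shift/turn in tool axes to reach gap-frame point, height z, tool x at gap-frame angle ang"
    s=r.state();C=Ro.from_rotvec(s["orientation"]);w=g[:2]+R(g[2])@[gx,gy]
    a=ang+g[2];X=np.array([np.cos(a),np.sin(a),0]);Z=np.array([0,0,-1.])
    T=Ro.from_matrix(np.c_[X,np.cross(Z,X),Z])
    p=C.inv().apply(np.r_[w,z]-s["eef_pos"])*100
    print("turn",(C.inv()*T).as_rotvec(degrees=True).round(1),"shift",p.round(2))
def where(g=G):
    s=r.state();print("t",s["clock"],"tcp gap",inv(g,s["eef_pos"][:2]),s["eef_pos"][2],"F",s["force"],"w",s["gripper_width"])
E
python3 - <<'E'
from h import *
for z in(.2,.056): row(-.125,-.175,z,-np.pi/2)
print(bp("top",[(300,357)],.05))
E
```

```text
turn [ 0.   0.1 40.6] shift [-29.29 -29.57   3.08]
turn [ 0.   0.1 40.6] shift [-29.26 -29.57  17.48]
[[0.3604 0.0455]]
```

>>> move_arm --moves '[[[0, 0, 10, -4, -4, 0.4, 0], [0, 0, 20, -8, -8, 0.8, 0], [0, 0, 30, -12, -12, 1.2, 0], [0, 0, 40.6, -16, -16, 2, 0], [0, 0, 40.6, -20, -20, 2.5, 0], [0, 0, 40.6, -24, -24, 3, 0], [0, 0, 40.6, -27, -27, 3, 0], [0, 0, 40.6, -29.3, -29.6, 3.1, 0], [0, 0, 40.6, -29.3, -29.6, 3.1, 0], [0, 0, 40.6, -29.3, -29.6, 7, 0], [0, 0, 40.6, -29.3, -29.6, 11, 0], [0, 0, 40.6, -29.3, -29.6, 14, 0], [0, 0, 40.6, -29.3, -29.6, 16, 0], [0, 0, 40.6, -29.3, -29.6, 17.2, 0], [0, 0, 40.6, -29.3, -29.6, 17.4, 0], [0, 0, 40.6, -29.3, -29.6, 17.4, 0]]]'

```text
clock: 2.1
eef_pos: [0.4098, -0.2182, 0.0579]
orientation: [-1.84, 2.546, -0.001]
force: [0.2, -0.1, 0.7]
gripper_width: 0.0426
```

Run:
```python
from h import *
import cv2
where()
for gx in(-.09,-.055,-.043): row(gx,-.175,.056,-np.pi/2)
a=r.camera("side");b=r.camera("top")[165:345,300:540]
cv2.imwrite("pics/p1.png",cv2.convertScaleAbs(np.hstack([cv2.resize(a[180:460,100:440],None,fx=1.3,fy=1.3),cv2.resize(b,(356,364)) ])[:,:,::-1],alpha=1.6,beta=-20))
```

```text
t 2.1 tcp gap [-0.124  -0.1755] 0.05785670036048557 F [ 0.206  -0.0525  0.6691] w 0.04261468338449923
turn [-0.1 -0.  -0. ] shift [-0.05 -3.4   0.19]
turn [-0.1 -0.  -0. ] shift [-0.06 -6.9   0.19]
turn [-0.1 -0.  -0. ] shift [-0.06 -8.1   0.19]
```

View pics/p1.png

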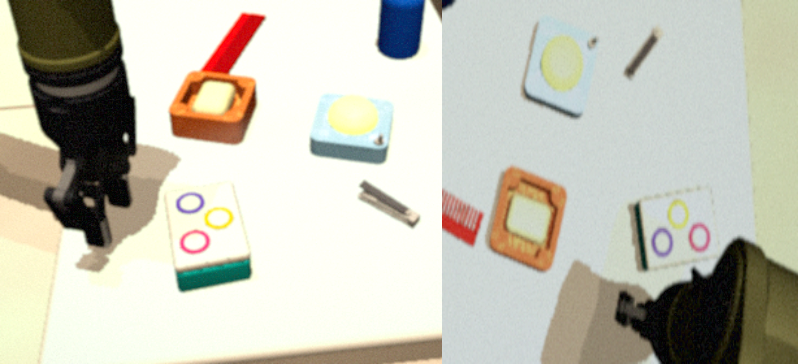

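The fingers stand low and clear on the dish side of the box. I'll push it sideways toward the lamp; this should also square it to the gap.

>>> move_arm --moves '[[[0, 0, 0, 0, -1, 0.1, 0], [0, 0, 0, 0, -2, 0.1, 0], [0, 0, 0, 0, -2.5, 0.1, 0], [0, 0, 0, 0, -3, 0.1, 0], [0, 0, 0, 0, -3.5, 0.1, 0], [0, 0, 0, 0, -4, 0.1, 0], [0, 0, 0, 0, -4.5, 0.1, 0], [0, 0, 0, 0, -5, 0.1, 0], [0, 0, 0, 0, -5.5, 0.1, 0], [0, 0, 0, 0, -6, 0.1, 0], [0, 0, 0, 0, -6.4, 0.1, 0], [0, 0, 0, 0, -6.8, 0.1, 0], [0, 0, 0, 0, -7.1, 0.1, 0], [0, 0, 0, 0, -7.4, 0.1, 0], [0, 0, 0, 0, -7.4, 0.1, 0]]]'

```text
clock: 4.08
eef_pos: [0.4801, -0.2412, 0.0565]
orientation: [-1.841, 2.546, -0.001]
force: [0.3, -0.6, 0.3]
gripper_width: 0.0428
```

Run:
```python
from h import *
import cv2
where()
cv2.imwrite("pics/side2.png",r.camera("side")[:,:,::-1]);cv2.imwrite("pics/top2.png",r.camera("top")[:,:,::-1])
a=cv2.imread("pics/side2.png")[225:425,215:445];cv2.imwrite("pics/s2.png",cv2.convertScaleAbs(cv2.resize(a,None,fx=3,fy=3,interpolation=cv2.INTER_CUBIC),alpha=1.6,beta=-20))
```

```text
t 4.075 tcp gap [-0.05   -0.1753] 0.056450710349322246 F [ 0.3279 -0.5654  0.3207] w 0.042753892623987495
```

View pics/s2.png

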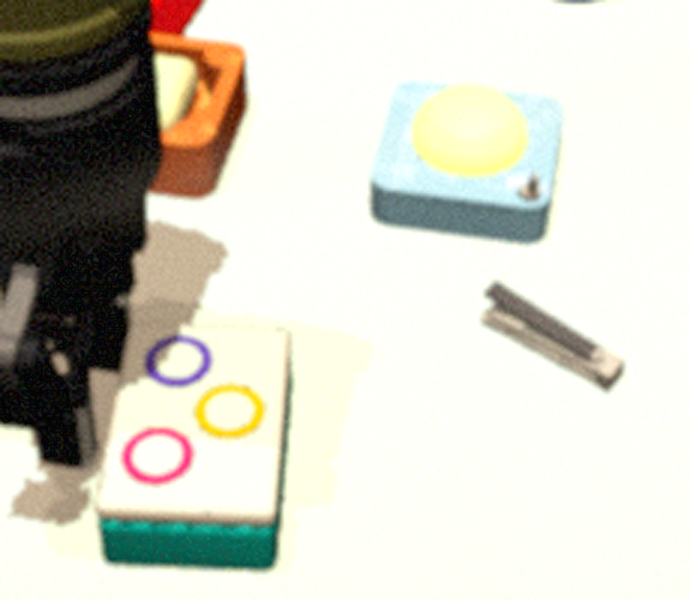

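```bash
cat > box.py <<'E'
from h import *
import cv2
P0=np.array([.4969,-.2513,.106])
r0=inv(P0,bp("side",np.array([(94,333),(160,368),(104,423)])/3+[215,225],.086))
def boxpose(uv):
    W=bp("side",uv,.086)
    s=least_squares(lambda p:(p[:2]+r0@R(p[2]).T-W).ravel(),P0);b=s.x
    print("box gap",inv(G,b[:2]),"yaw",b[2]-G[2],"res mm",s.fun*1e3)
E
python3 - <<'E'
from box import *
boxpose(np.array([(178,360),(230,411),(157,455)])/3+[215,225])
print(inv(G,bp("side",np.array([(290,332),(273,522),(100,515)])/3+[215,225],.086)))
E
```

```text
box gap [-0.001  -0.1916] yaw 0.13874189187913352 res mm [ 0.054  -0.1145 -0.0339  0.1079 -0.0201  0.0065]
[[ 0.0249 -0.1459]
 [ 0.038  -0.2349]
 [-0.0216 -0.2438]]
```

>>> move_arm --moves '[[[0, 0, 0, 0, -0.3, 0, 0], [0, 0, 0, 0, -0.6, 0, 0], [0, 0, 0, 0, -0.9, 0, 0], [0, 0, 0, 0, -0.9, 0, 0]]]'

```text
clock: 4.68
eef_pos: [0.4887, -0.2441, 0.0563]
orientation: [-1.841, 2.546, -0.001]
force: [0.3, 0.7, 0.1]
gripper_width: 0.0428
```

Run:
```python
from box import *
where()
a=cv2.convertScaleAbs(r.camera("side")[225:425,215:445,::-1],alpha=1.6,beta=-20)
cv2.imwrite("pics/s3.png",cv2.resize(a,None,fx=3,fy=3,interpolation=cv2.INTER_CUBIC))
```

```text
t 4.675 tcp gap [-0.0409 -0.1753] 0.05633100194181571 F [0.3043 0.7086 0.0994] w 0.042831537481485514
```

View pics/s3.png

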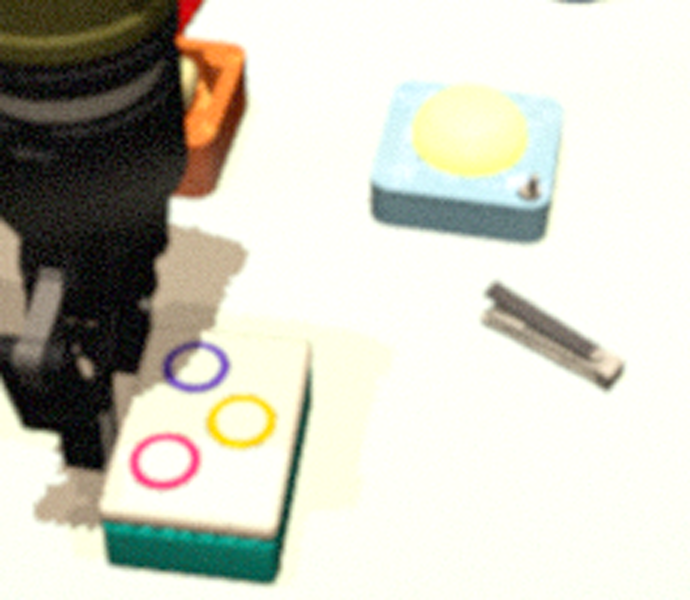

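```bash
cat >> box.py <<'E'
def rings(img=None,guess=None):
    bgr=(r.camera("side")[:,:,::-1] if img is None else img).copy()
    h=cv2.cvtColor(cv2.GaussianBlur(bgr,(3,3),0),cv2.COLOR_BGR2HSV);out=[]
    for lo,hi in((118,145),(20,32),(160,178)):
        m=((h[...,0]>=lo)&(h[...,0]<=hi)&(h[...,1]>70)&(h[...,2]>60)).astype(np.uint8)
        m[:190]=0
        m=cv2.dilate(m,np.ones((3,3)));n,l,st,ce=cv2.connectedComponentsWithStats(m)
        k=[i for i in range(1,n) if 15<=st[i,2]<=40 and 12<=st[i,3]<=35]
        out.append([(st[i,:2]+(st[i,2:4]-1)/2).tolist() for i in k])
    return out
E
python3 - <<'E'
from box import *
boxpose(np.array([(196,366),(242,421),(165,461)])/3+[215,225])
print(rings(cv2.imread("pics/side0.png")),"exp",np.array([(94,333),(160,368),(104,423)])/3+[215,225])
print(rings(),np.array([(196,366),(242,421),(165,461)])/3+[215,225])
E
```

```text
box gap [ 0.0044 -0.1944] yaw 0.053351060842399156 res mm [-0.0551 -0.1706  0.0794  0.0388 -0.0242  0.1318]
[[[246.0, 336.0]], [[263.5, 254.5], [371.0, 274.5], [268.0, 347.5]], [[249.5, 365.5]]] exp [[246.3333 336.    ]
 [268.3333 347.6667]
 [249.6667 366.    ]]
[[[280.0, 347.5]], [[371.0, 272.0], [295.0, 365.0]], [[269.5, 378.5]]] [[280.3333 347.    ]
 [295.6667 365.3333]
 [270.     378.6667]]
```

>>> move_arm --moves '[[[0, 0, 0, 0, 1.5, 0, 0], [0, 0, 0, 0, 3, 0, 0], [0, 0, 0, 0, 3, -4, 0], [0, 0, 0, 0, 3, -8, 0], [0, 0, -10, 2, 3, -9, 0.4], [0, 0, -20, 4.5, 2, -9, 0.4], [0, 0, -30, 7, 0, -9, 0.4], [0, 0, -40, 9, -2, -9, 0.4], [0, 0, -50, 10.5, -4, -9, 0.4], [0, 0, -60, 10.5, -4.5, -9, 0.4], [0, 0, -70, 10.5, -4.5, -9, 0.4], [0, 0, -80, 10.5, -4.5, -9, 0.4], [0, 0, -90, 10.5, -4.5, -9, 0.4], [0, 0, -90, 10.5, -4.5, -9, 0.4], [0, 0, -90, 10.5, -4.5, -6, 0.4], [0, 0, -90, 10.5, -4.5, -3, 0.4], [0, 0, -90, 10.5, -4.5, -1, 0.4], [0, 0, -90, 10.5, -4.5, 0, 0.4], [0, 0, -90, 10.5, -4.5, 0, 0.4]]]'

```text
clock: 7.15
eef_pos: [0.4979, -0.3575, 0.0561]
orientation: [-3.101, 0.5, 0.001]
force: [-0.5, -0.7, -1.0]
gripper_width: 0.0254
```

Run:
```python
from box import *
where();print(rings())
row(.004,-.23,.056,0);row(0,-.1,.056,0)
print(r.state()["joint_pos"])
im=cv2.convertScaleAbs(r.camera("side")[:,:,::-1],alpha=1.4,beta=-10);cv2.imwrite("pics/s4.png",im[180:,100:500])
```

```text
t 7.15 tcp gap [ 0.0033 -0.2801] 0.05605326297167497 F [-0.498  -0.7226 -0.9669] w 0.025417160060976128
[[], [[371.0, 276.5]], []]
turn [ 0. -0. -0.] shift [ 0.01 -5.02  0.08]
turn [ 0. -0. -0.] shift [ -0.4  -18.02   0.08]
[ 0.9273  0.4187 -0.4259  1.7218  0.1959  1.0424  0.1155]
```

View pics/s4.png

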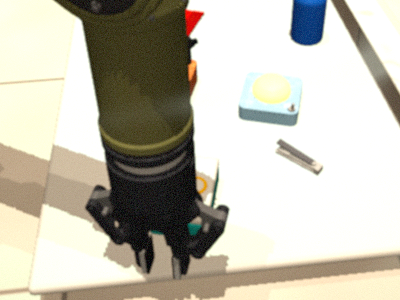

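>>> move_arm --moves '[[[0, 0, 0, 0.1, -1, -0.6, 0.6], [0, 0, 0, 0.1, -2, -0.6, 0.6], [0, 0, 0, 0.1, -2.5, -0.6, 0.6], [0, 0, 0, 0.1, -3, -0.6, 0.6], [0, 0, 0, 0.1, -3.5, -0.6, 0.6], [0, 0, 0, 0.1, -4, -0.6, 0.6], [0, 0, 0, 0.05, -4.6, -0.6, 0.6], [0, 0, 0, 0, -5.2, -0.6, 0.6], [0, 0, 0, -0.05, -5.8, -0.6, 0.6], [0, 0, 0, -0.1, -6.4, -0.6, 0.6], [0, 0, 0, -0.15, -7, -0.6, 0.6], [0, 0, 0, -0.2, -7.6, -0.6, 0.6], [0, 0, 0, -0.25, -8.2, -0.6, 0.6], [0, 0, 0, -0.3, -8.8, -0.6, 0.6], [0, 0, 0, -0.3, -9.4, -0.6, 0.6], [0, 0, 0, -0.3, -10, -0.6, 0.6], [0, 0, 0, -0.3, -10.6, -0.6, 0.6], [0, 0, 0, -0.3, -11.2, -0.6, 0.6], [0, 0, 0, -0.3, -11.8, -0.6, 0.6], [0, 0, 0, -0.3, -11.8, -0.6, 0.6]]]'

```text
clock: 9.75
eef_pos: [0.5326, -0.2431, 0.0622]
orientation: [-3.101, 0.496, 0.0]
force: [-0.3, -0.6, -0.4]
gripper_width: 0.017
```

Run:
```python
from box import *
where();print(rings())
im=r.camera("wrist")[:,:,::-1];cv2.imwrite("pics/w5.png",cv2.convertScaleAbs(im,alpha=1.5,beta=-10))
t=r.camera("top")[150:320,300:500,::-1];cv2.imwrite("pics/t5.png",t)
s=r.state();print(s["eef_pos"],s["orientation"])
```

```text
t 9.75 tcp gap [ 0.0004 -0.1607] 0.062157787843690165 F [-0.2702 -0.5939 -0.3952] w 0.016988871381562142
[[], [[371.0, 273.0]], []]
[ 0.5322 -0.2438  0.062 ] [-3.101   0.4977  0.0008]
```

View pics/w5.png

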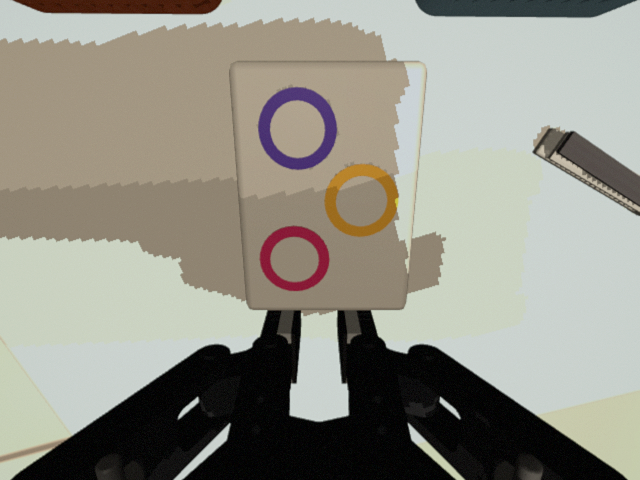

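```bash
cat >> box.py <<'E'
def wbp(uv,z,s=None):
    s=s or r.state();i=r.camera_info("wrist");H=i["hand_eye"];C=Ro.from_rotvec(s["orientation"])
    uv=np.atleast_2d(np.array(uv,float));d=np.c_[(uv[:,0]-i["cx"])/i["fx"],(uv[:,1]-i["cy"])/i["fy"],np.ones(len(uv))]
    d=C.apply(d@H[:3,:3].T);o=C.apply(H[:3,3])+s["eef_pos"]
    return inv(G,(o+d*((z-o[2])/d[:,2])[:,None])[:,:2])
E
python3 - <<'E'
from box import *
P=wbp([(232,62),(427,62),(406,308),(247,308)],.086);print(P*1e3,P.mean(0)*1e3)
for z in(.05,.072,.082):print(z,wbp([(221,5),(416,5),(50,12),(590,16),(200,12),(430,15)],z)*1e3)
E
```

```text
[[ -27.3584  -60.3972]
 [  33.5719  -60.462 ]
 [  33.9541 -147.2631]
 [ -28.5232 -147.229 ]] [   2.9111 -103.8378]
0.05 [[ -38.2532  -34.7266]
 [  37.5599  -34.814 ]
 [-105.3659  -36.9968]
 [ 106.0902  -38.5906]
 [ -46.6813  -37.0639]
 [  43.3443  -38.1803]]
0.072 [[-32.8423 -41.0784]
 [ 32.1903 -41.1535]
 [-90.4116 -43.0259]
 [ 90.9757 -44.393 ]
 [-40.0719 -43.0834]
 [ 37.1522 -44.0411]]
0.082 [[-30.3827 -43.9656]
 [ 29.7496 -44.035 ]
 [-83.6142 -45.7663]
 [ 84.1055 -47.0304]
 [-37.0676 -45.8195]
 [ 34.3376 -46.705 ]]
```

>>> move_arm --moves '[[[0, 0, 0, -0.05, -0.4, 0, 0.6], [0, 0, 0, -0.1, -0.8, 0, 0.6], [0, 0, 0, -0.15, -1.2, 0, 0.6], [0, 0, 0, -0.2, -1.6, 0, 0.6], [0, 0, 0, -0.25, -2, 0, 0.6], [0, 0, 0, -0.3, -2.4, 0, 0.6], [0, 0, 0, -0.35, -2.8, 0, 0.6], [0, 0, 0, -0.35, -2.8, 0, 0.6]]]'

```text
clock: 10.9
eef_pos: [0.5379, -0.2162, 0.0624]
orientation: [-3.102, 0.497, -0.0]
force: [0.3, -1.1, 0.4]
gripper_width: 0.0174
```

Run:
```python
from box import *
where()
im=r.camera("wrist")[:,:,::-1];cv2.imwrite("pics/w6.png",cv2.convertScaleAbs(im,alpha=1.5,beta=-10))
```

```text
t 10.9 tcp gap [-0.003  -0.1334] 0.06240209479054738 F [ 0.2676 -1.1393  0.3776] w 0.017386213857423585
```

View pics/w6.png

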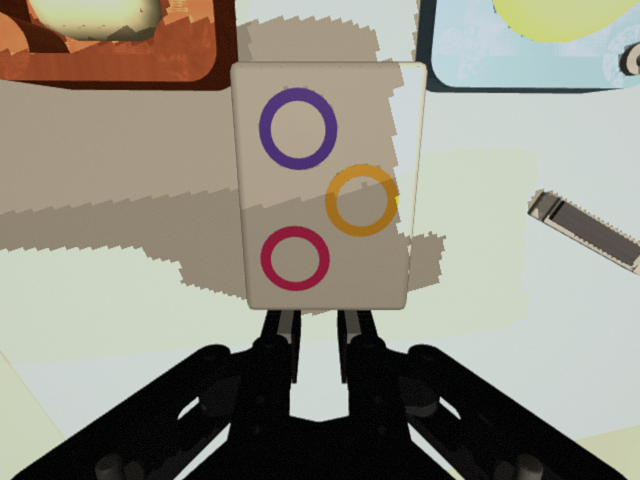

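>>> move_arm --moves '[[[0, 0, 0, 0, -0.6, 0, 0.6], [0, 0, 0, 0, -1.2, 0, 0.6], [0, 0, 0, 0, -1.8, 0, 0.6], [0, 0, 0, 0, -2.4, 0, 0.6], [0, 0, 0, 0, -3, 0, 0.6], [0, 0, 0, 0, -3.6, 0, 0.6], [0, 0, 0, 0, -4.2, 0, 0.6], [0, 0, 0, 0, -4.8, 0, 0.6], [0, 0, 0, 0, -5.4, 0, 0.6], [0, 0, 0, 0, -6, 0, 0.6], [0, 0, 0, 0, -6.6, 0, 0.6], [0, 0, 0, 0, -7.2, 0, 0.6], [0, 0, 0, 0, -7.8, 0, 0.6], [0, 0, 0, 0, -7.8, 0, 0.6]]]'

```text
clock: 12.7
eef_pos: [0.5624, -0.1414, 0.0622]
orientation: [-3.101, 0.497, -0.0]
force: [-0.3, -0.2, 0.7]
gripper_width: 0.0168
```

Run:
```python
from box import *
where()
im=r.camera("wrist")[:,:,::-1];cv2.imwrite("pics/w7.png",cv2.convertScaleAbs(im,alpha=1.5,beta=-10))
```

```text
t 12.7 tcp gap [-0.0031 -0.0547] 0.06219626799402951 F [-0.2732 -0.1505  0.7046] w 0.016796935535042905
```

View pics/w7.png

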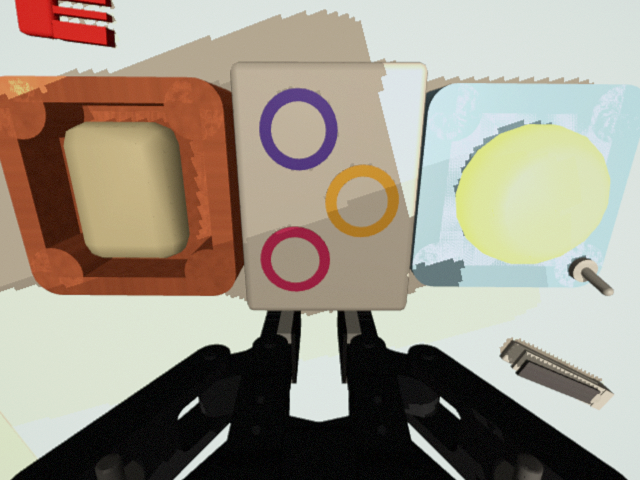

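The box is centred in the gap and clear of both walls, with no contact force. I'll push it on out the far side.

>>> move_arm --moves '[[[0, 0, 0, 0, -0.6, 0, 0.6], [0, 0, 0, 0, -1.2, 0, 0.6], [0, 0, 0, 0, -1.8, 0, 0.6], [0, 0, 0, 0, -2.4, 0, 0.6], [0, 0, 0, 0, -3, 0, 0.6], [0, 0, 0, 0, -3.6, 0, 0.6], [0, 0, 0, 0, -4.2, 0, 0.6], [0, 0, 0, 0, -4.8, 0, 0.6], [0, 0, 0, 0, -4.8, 0, 0.6]]]'

```text
clock: 13.88
eef_pos: [0.5775, -0.0962, 0.0624]
orientation: [-3.101, 0.497, -0.001]
force: [0.1, -0.5, -0.5]
gripper_width: 0.0168
```

>>> move_arm --moves '[[[0, 0, 0, 0, -0.6, 0, 0.6], [0, 0, 0, 0, -1.2, 0, 0.6], [0, 0, 0, 0, -1.8, 0, 0.6], [0, 0, 0, 0, -2.4, 0, 0.6], [0, 0, 0, 0, -3, 0, 0.6], [0, 0, 0, 0, -3.6, 0, 0.6], [0, 0, 0, 0, -4.2, 0, 0.6], [0, 0, 0, 0, -4.8, 0, 0.6], [0, 0, 0, 0, -5, 0, 0.6], [0, 0, 0, 0, -5, 0, 0.6]]]'

```text
clock: 15.12
eef_pos: [0.593, -0.0491, 0.0622]
orientation: [-3.101, 0.498, -0.0]
force: [1.1, 0.6, -0.0]
gripper_width: 0.0172
```

>>> move_arm --moves '[[[0, 0, 0, 0, 0.8, 0, 0.6], [0, 0, 0, 0, 1.6, 0, 0.6], [0, 0, 0, 0, 2, -2, 0.6], [0, 0, 0, 0, 2, -6, 0.6], [0, 0, 0, 0, 3, -10, 0.6], [0, 0, 0, 0, 7, -13, 0.6], [0, 0, 0, 0, 12, -14, 0.6], [0, 0, 0, 0, 17, -14, 0.6], [0, 0, 0, 0, 21, -14, 0.6], [0, 0, 0, 0, 25, -14, 0.6], [0, 0, 0, 0, 25, -14, 0.6], [0, 0, 0, 0, 25, -14, 0.6]]]'

```text
clock: 16.62
eef_pos: [0.5149, -0.2866, 0.2034]
orientation: [-3.101, 0.498, -0.002]
force: [0.5, -0.2, -0.5]
gripper_width: 0.0171
```

Run:
```python
from box import *
where()
t=r.camera("top")[:,:,::-1];cv2.imwrite("pics/top8.png",t)
cv2.imwrite("pics/t8.png",cv2.convertScaleAbs(cv2.resize(t[120:310,230:430],None,fx=3.1,fy=3.1,interpolation=cv2.INTER_CUBIC),alpha=1.6,beta=-20))
```

```text
t 16.625 tcp gap [-0.0027 -0.2075] 0.2034351965591006 F [ 0.4688 -0.2458 -0.4581] w 0.017066014647307153
```

View pics/t8.png

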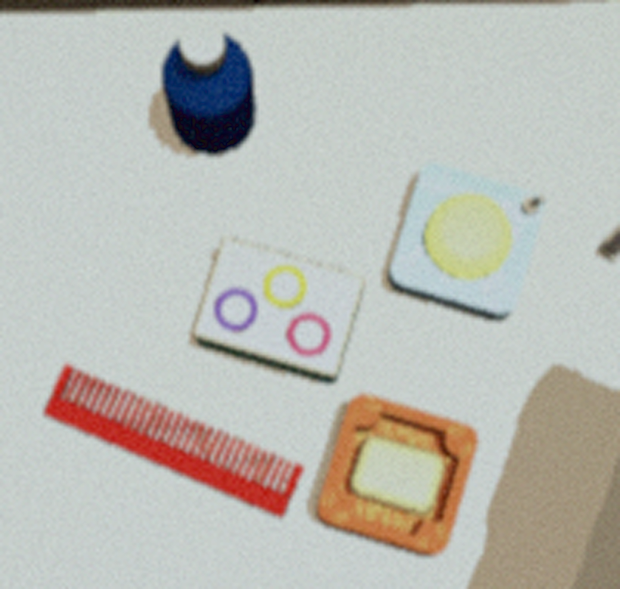

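Run:
```python
from box import *
print(inv(G,bp("top",np.array([(363,275),(335,375),(197,338),(226,240)])/3.1+[230,120],.086)))
a,b=cv2.imread("pics/top0.png"),cv2.imread("pics/top8.png")
for n,(x0,x1,y0,y1) in dict(comb=(240,332,234,290),bottle=(278,318,125,172),clip=(420,452,174,206)).items():
    print(n,cv2.absdiff(a,b)[y0:y1,x0:x1].mean())
```

```text
[[ 0.0316  0.0544]
 [-0.0314  0.0533]
 [-0.0337  0.1382]
 [ 0.0285  0.1393]]
comb 6.380952380952381
bottle 5.36790780141844
clip 5.403971354166667
```

```bash
python3 -c "
from rig import r
print(r.finish_job())"
```

```text
the job is handed in; nothing more can be done
None
```

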